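Dock the sample cassette and start the reader

ROBOT

A 7-joint arm with a two-finger parallel gripper is mounted at the origin on the work surface. World frame = base frame: x ahead of the robot, y to its left, z up, the work surface at z = 0. Lengths are in m, angles in rad, forces in N, time in s.
With the tool pointing down it reaches from about 0.4 to 0.85 m from the base axis. Payload 10.4 kg.
Tool frame: the origin (TCP) lies midway between the tips of the shut fingers; the grasp point (between the pads) lies 19 mm behind it; z points along the fingers, x is the direction in which the jaws open and shut, and the axes are right-handed (so a half turn about z gives the same grasp; the last joint's range is limited). The gripper opens to 85 mm and grips with 20 to 120 N. Pads are 22 mm wide; open, the fingers measure 114 mm over their backs; the gripper's body (76 mm by 85 mm) begins 54 mm behind the grasp point. The pads swing forward as they close: fully open they stand 13 mm farther back than shut.
Start: joints at [-1.176, 0.332, -0.065, 1.46, 0.022, 1.35, -0.088], TCP at [0.254, 0.571, 0.231] pointing down, gripper open.
Joint ranges: [-2.6, 2.6], [-0.5, 2.12], [-1.47, 1.34], [0.16, 2.42], [-1.27, 4.41], [0.06, 2.06], [-2.6, 2.6]. Speed limits (rad/s): [2.22, 2.22, 2.79, 2.79, 3.14, 3.14, 3.14].

INTERFACE

Orientations are given as a unit quaternion [x, y, z, w].
In Python, from workcell import telemetry, eyes, order gives the robot as it stands.
- The arm moves only by the tool servo_tool, never from a script. Its argument "deltas" is a list of rows, each a list of 3 entries, a list of its own where there are three numbers: the shift along the tool's x, y, z in cm, then the turn about the tool's z in rad, then the finger opening in cm, from 0 to 8.54. A call has 1 to 12 rows; each row shifts and turns the pose as measured when the row begins, along the tool's axes as they then stand; what a row does not reach is not made up. A row lasts 1/12 s, in which the tool goes at most 41.7 mm and 7.16 degrees, less where a joint would pass 70% of its speed; a pose out of reach is approached as far as the arm can. A call is refused whole if a number of a shift passes 4.17 or a number of a turn 0.125, either way. A call with a gripper value outside its range is refused whole. The fingers move at their own pace and stop on an object; "force" is the grip in N (left out, the last holds). Time passes only in rows, so rows that do not move let the fingers close. It gives the time, the measured TCP pose, the force and the opening at its end, in the units of the state.
- telemetry.get_obs(): the state, without advancing time (a new reading comes with each control period).
- eyes.camera(name): name is "side" or "top" or "wrist"; returns (picture, depth): 480x640x3 uint8, blue, green, red; 480x640 float32, m along the optical axis (not along the pixel's ray), 0 where there is no reading.
- eyes.calibration(name): a dict with "fx", "fy", "cx", "cy" (pixels), "rvec" (rotation vector, rad) and "tvec" (3), from world to camera coordinates, as OpenCV has them. Camera axes: x right, y down, z forward; pixel columns grow to the right and rows downward; lengths in m; the calibration is good to about 2 mm. A picture is of the moment at which its call begins: read the wrist's pose just before it. calibration takes no time and is no camera call; for the wrist camera it gives the pose at the moment of the call.
- order.hand_in(): hands the job in, once; it reports no verdict.
The state is a dict: "clock": time; "joint_pos": joint angles; "joint_velocities": joint speeds; "tau": joint torques, N m; "position": TCP position; "ee_rot": TCP orientation; "ft_force": force on the tool from outside, world axes, zero at the start; "torque": the same for the moment, N m; "grip_width": opening from 0.0 (shut) to 1.0 (fully open).
Only numpy, scipy, OpenCV 4.12 (cv2) and the standard library are available. Lean on these libraries where they do the work, as an engineer would, in place of code of your own. Each camera call takes 0.05 s, during which the arm holds its last target. There are 200 camera calls.

TASK

Slide the flat sample cassette along the bench into the reader's docking bay and push it home slowly and gently, until the catch snaps in and it stays there by itself; do not ram it. Then press the reader's start button fully down and let go. Leave the other things on the bench alone.

Things in the scene. Friction and masses are not known exactly. Their poses are not given: they have to be found in the camera images.
- cassette: Loose flat closed sample box, white plastic, grey lid panel: 100 mm (x) by 110 mm (y) by 45 mm tall, 0.35 to 0.7 kg, too wide to grip. Origin: centre of its underside. Its -y end, tapered to 86 mm over 17 mm, enters the bay first. Both 110 mm sides have an upright nick 15 mm long, 6 mm deep, 17 to 32 mm from the origin towards -y. At first its y axis is within about 0.55 rad of the reader's.
- reader: Grey bench reader, fixed: housing 270 mm wide (x), 105 mm tall, beyond y = -85 mm, open bay on its +y side. Origin: on the bench, mid-way between its rails. The cassette slides in along its -y, axes parallel. The bay's end block (98 mm wide, 35 mm tall) is adjustable, its place not told: the docked cassette's origin lies 0 to 35 mm from the reader's origin along +y.
- mouth (a point): Middle of the bay's mouth at bench level, 67 mm from the reader's origin along its +y. From here two upright aluminium rails (30 mm high, 12 mm thick) narrow from about 140 mm apart to 103 mm at y = +30 mm, then run parallel to the housing.
- bar (a joint): Travel (m) of the black sprung rubber bar, 50 mm wide, in the end block's face: 0 out; 0.008 with the cassette docked; the block's rigid face, a hard stop, is reached at 0.0105: come slowly (20 mm/s). It pushes back with 2 N when met, about 4.5 N when docked, and can push the cassette back out unless the catch has snapped in.
- catch (a joint): Travel (m) of the catch, a round steel nose sprung out of the +x rail: 0 out, about 0.004 while it rides on the cassette's side. The cassette's front corner meets it some 30 mm before the docked spot, and passing it takes about 4 to 8 N in all. It snaps into the nick at the docked spot or up to 2 mm past it, and then holds the cassette against the bar.
- start (a joint): Travel of the reader's start button in m: 0 up, 0.006 fully down (spring, about 5 N when fully down).
- start_top (a point): Centre of the top of the start button, a round grey push button 28 mm across on top of the reader's housing (pressed straight down), at about x = +95 mm, y = -230 mm in the reader's frame.
- jug: Bystander: clear plastic measuring jug with a side handle, 104 mm wide, 130 mm tall. Origin: centre of its underside.
- drink: Bystander: drink bottle, 68 mm wide, 190 mm tall. Origin: centre of its underside.
- cylinder: Bystander: clear measuring cylinder on a round foot (72 mm), 205 mm tall. Origin: centre of its underside.
- beaker: Bystander: small white plastic beaker, 60 mm wide, 65 mm tall. Origin: centre of its underside.
- jar: Bystander: squat amber jar, 52 mm wide, 55 mm tall. Origin: centre of its underside.
- spatula: Bystander: spatula lying flat, 170 mm long, along its x. Origin: on the underside, near its middle.
- dish: Bystander: flat clear dish, 70 mm wide, 16 mm tall. Origin: centre of its underside.

How it is judged:
On the way, in this order (a step that is already met when the one before it is completed fails the run):
1. the cassette is home in the bay (value of joint catch below 0.002 m and value of joint bar above 0.0065 m and y of cassette in the frame of reader between -0.006 and 0.04 m and x of cassette in the frame of reader between -0.005 and 0.005 m and z of cassette in the frame of reader below 0.004 m and angle between the y axis of cassette and the y axis of reader, either way round below 0.05 rad), for 0.2 s.
2. the start button is pressed fully down (value of joint start above 0.005 m), for 0.05 s.
At the end, for the whole second after the job is handed in: The cassette rests in the bay with the sprung bar still held pressed in (more than 6.5 mm) by the snapped-in catch (less than 2 mm from out), within 5 mm sideways and 0.05 rad of square, flat on the bench, let go and at rest, and the start button is up again (all of step 1 and linear speed of cassette below 0.01 m/s and value of joint start below 0.0015 m); the robot touches nothing.
It fails at once if the cassette is rammed: the fingers push it with more than 50 N (contact force between the fingers and cassette above 50 N).
It fails at once if the cassette is tipped by more than 0.2 rad (angle between cassette's own z axis and vertical above 0.2 rad).
It fails at once if a bystander is shifted by more than 25 mm (distance of any of jug, drink, cylinder, beaker, jar, spatula, dish from where it was at the start of the episode above 0.025 m).
It also fails if it takes over 69 s, if anything falls off the work surface, if the arm or the gripper's body presses on something with over 40 N, if the wrist force passes 120 N, or if a joint passes its speed limit or range.

## Working session

There is one attempt and no reset: what is moved stays moved. The work goes in short steps, Python scripts to look and compute and a tool call to move; the robot and the scene stay as the last step left them, time stands still between calls to the robot, and variables do not carry over. Pictures are saved under pics/ and viewed, about 8 in all and at most 12, crops included, and the job is handed in when it is done.

Besides the shell and the picture viewer there is one more tool, called after ">>>" as name(argument=value, ...), one argument or row to a line, values as JSON. servo_tool: Moves the arm, as the interface text tells. Its arguments: {"type":"object","properties":{"deltas":{"type":"array"},"force":{"type":"number"}},"required":["deltas"]}

```bash
mkdir -p pics; ls
cat > h.py <<'E'
import numpy as np, cv2
from workcell import telemetry, eyes, order
def cal(n):
    c=eyes.calibration(n); R=cv2.Rodrigues(np.array(c['rvec'],float))[0]; t=np.array(c['tvec'],float).ravel()
    K=np.array([[c['fx'],0,c['cx']],[0,c['fy'],c['cy']],[0,0,1]]); return K,R,t
def plane(C,px,z):
    K,R,t=C; px=np.atleast_2d(px).astype(float)
    d=(R.T@np.linalg.inv(K)@np.c_[px,np.ones(len(px))].T).T; o=-R.T@t
    return o+d*((z-o[2])/d[:,2])[:,None]
def cloud(C,D):
    K,R,t=C; v,u=np.mgrid[:480,:640]
    p=np.stack([(u-K[0,2])/K[0,0]*D,(v-K[1,2])/K[1,1]*D,D],-1)-t
    return p@R
def proj(C,P):
    K,R,t=C; q=(K@(R@np.atleast_2d(P).T+t[:,None])).T; return q[:,:2]/q[:,2:]
E
python3 - <<'E'
from h import *
for n in('top','side'):
    C=cal(n); b,d=eyes.camera(n); cv2.imwrite(f'pics/{n}0.png',b); np.savez(f'{n}0.npz',b=b,d=d)
    print(n,-C[1].T@C[2],C[1][2]); print((d==0).mean())
print(telemetry.get_obs())
E
```

```text
pics
top [0.50508176 0.05802712 1.05695262] [ 0.07284478  0.01321487 -0.99725574]
0.003932291666666666
side [ 0.17439954 -0.76179921  0.95030993] [ 0.3220745   0.64734252 -0.69080799]
0.004156901041666667
{'clock': 0.1, 'joint_pos': array([-1.17562849,  0.33278486, -0.06469412,  1.46087643,  0.02159059,
        1.34988558, -0.08849713]), 'joint_velocities': array([-0.00167145, -0.00083548,  0.00034744, -0.00238596, -0.00013528,
        0.00027053,  0.00038444]), 'tau': array([ 4.01942625e-04, -6.26750994e+01,  4.81331663e-02, -3.92428851e+01,
        1.61723373e-02,  6.89931825e-03,  3.57503654e-05]), 'position': array([0.25344129, 0.57093619, 0.23060122]), 'ee_rot': array([ 8.38363623e-01,  5.45111033e-01, -5.13709118e-04,  3.64066281e-04]), 'ft_force': array([ 0.67995232,  0.07149304, -0.26195083]), 'torque': array([-0.01747025, -0.03808338, -0.02543381]), 'grip_width': 0.99566352934734}
```

View pics/top0.png

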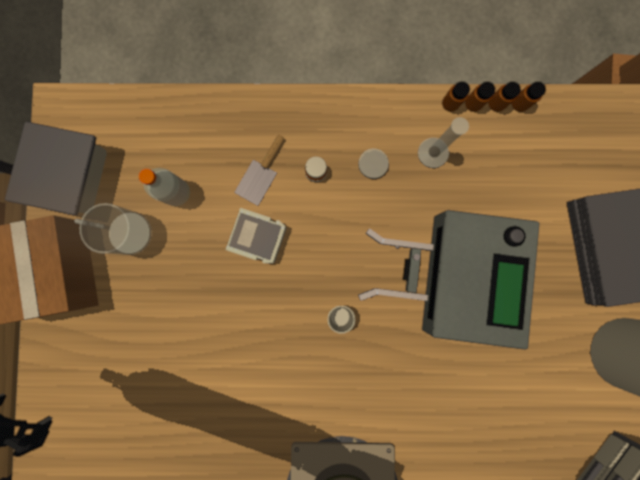

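View pics/side0.png

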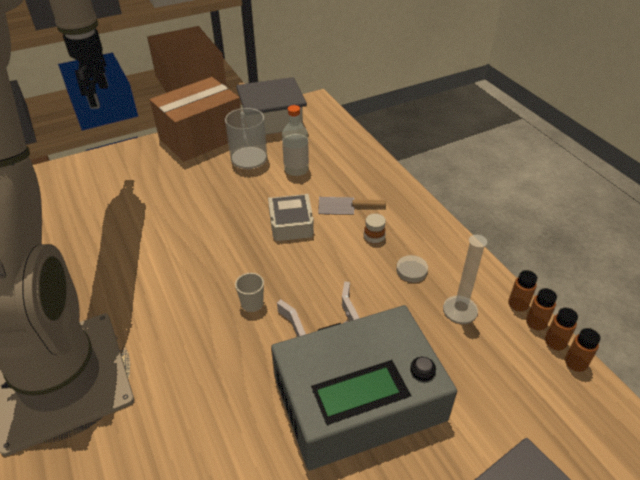

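The top view shows the cassette at (256,236), the rails from about (365,235) and (362,297) to the housing at (430,245–297), and the button at (514,236). The jar (316,168), dish (374,164) and beaker (342,319) stand beside the path, which looks free.

Run:
```python
from h import *
C=cal('top'); z=np.load('top0.npz'); b,d=z['b'],z['d']; P=cloud(C,d)
def rect(m,zz):
    n,l,s,c=cv2.connectedComponentsWithStats(m.astype(np.uint8)); i=1+np.argmax(s[1:,4]); mm=(l==i)
    cn=max(cv2.findContours(mm.astype(np.uint8),0,1)[0],key=cv2.contourArea).reshape(-1,2)
    W=plane(C,cn,zz)[:,:2]; r=cv2.minAreaRect((W*1000).astype(np.float32)); return r,cv2.boxPoints(r).round(0).tolist(),np.median(P[mm][:,2]),s[i]
X,Y,Z=P[...,0],P[...,1],P[...,2]
u=np.arange(640)[None]+0*np.arange(480)[:,None]; v=np.arange(480)[:,None]+0*u
print('reader',rect((Z>.09)&(Z<.125)&(u>400)&(u<560)&(v>190)&(v<370),.105))
print('cass',rect((Z>.03)&(Z<.06)&(u>215)&(u<300)&(v>195)&(v<275),.045))
mr=(Z>.018)&(Z<.045)&(u>340)&(u<440)&(v>215)&(v<310)
n,l,s,c=cv2.connectedComponentsWithStats(mr.astype(np.uint8))
for i in range(1,n):
    if s[i,4]>30:
        q=P[l==i]; print('rail',s[i],np.median(q[:,2]))
        uu=np.argwhere(l==i)
        for col in range(uu[:,1].min(),uu[:,1].max()+1,6):
            r=uu[uu[:,1]==col][:,0]; w=plane(C,[[col,r.min()],[col,r.max()]],.03); print(col,r.min(),r.max(),w[:,:2].round(4).tolist())
# button
m=(Z>.11)&(u>495)&(u<535)&(v>215)&(v<260); print('btn',m.sum(),np.median(P[m],0),np.percentile(Z[m],[50,90]))
for nme,p in dict(jar=(316,165),dish=(374,163),beaker=(342,319),cyl=(434,152),drink=(160,185)).items(): print(nme,P[p[1],p[0]].round(3), plane(C,p,0).round(3))
big=cv2.resize(b[200:330,215:445],None,fx=3.4,fy=3.4,interpolation=cv2.INTER_CUBIC); cv2.imwrite('pics/crop.png',big)
```

```text
reader (((486.2618408203125, -289.30450439453125), (203.22817993164062, 268.1399841308594), 83.0933609008789), [[341.0, -374.0], [607.0, -406.0], [632.0, -205.0], [365.0, -172.0]], np.float64(0.10522820010154187), array([  430,   210,   109,   140, 12440], dtype=int32))
cass (((575.6334838867188, 197.10427856445312), (111.18782806396484, 99.7623062133789), 71.71483612060547), [[511.0, 160.0], [606.0, 129.0], [640.0, 234.0], [546.0, 266.0]], np.float64(0.04570664767512362), array([ 225,  208,   61,   55, 2141], dtype=int32))
rail [ 359  216   79   94 1589] 0.030585394488677017
359 294 297 [[0.4472, -0.0355], [0.4406, -0.0355]]
365 292 297 [[0.4518, -0.049], [0.4407, -0.049]]
371 230 295 [[0.5917, -0.0628], [0.4452, -0.0624]]
377 234 293 [[0.5827, -0.0764], [0.4498, -0.0759]]
383 238 294 [[0.5737, -0.0899], [0.4477, -0.0893]]
389 239 295 [[0.5715, -0.1035], [0.4455, -0.1028]]
395 240 295 [[0.5693, -0.117], [0.4456, -0.1162]]
401 240 296 [[0.5694, -0.1306], [0.4435, -0.1296]]
407 241 297 [[0.5672, -0.1441], [0.4414, -0.143]]
413 242 298 [[0.565, -0.1576], [0.4393, -0.1564]]
419 243 299 [[0.5628, -0.1711], [0.4371, -0.1698]]
425 243 309 [[0.5629, -0.1846], [0.415, -0.183]]
431 244 274 [[0.5608, -0.1981], [0.4932, -0.1973]]
437 216 223 [[0.6245, -0.2125], [0.6085, -0.2123]]
btn 382 [ 0.57299624 -0.34527224  0.11845013] [0.11845013 0.12774613]
jar [0.735 0.063 0.055] [[0.748 0.063 0.   ]]
dish [ 0.749 -0.072  0.016] [[ 0.753 -0.074  0.   ]]
beaker [0.388 0.001 0.003] [[0.388 0.001 0.   ]]
cyl [ 0.767 -0.203  0.048] [[ 0.78  -0.215  0.   ]]
drink [0.672 0.381 0.144] [[0.698 0.432 0.   ]]
```

View pics/crop.png

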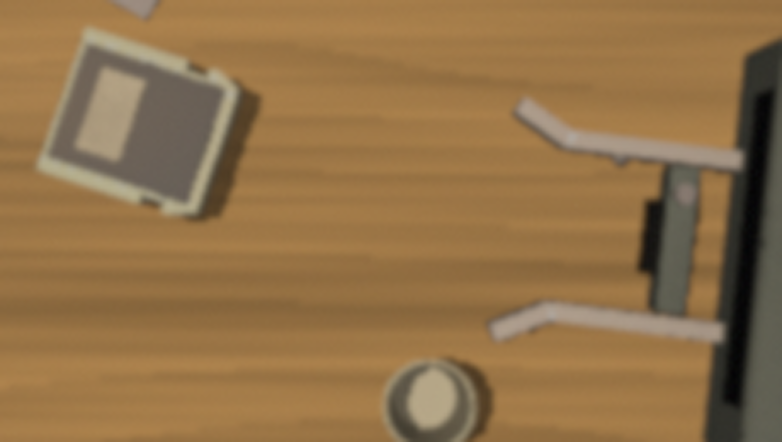

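The crop shows both nicks near the cassette's right-hand end, so its −y end already faces the bay. The catch nose is at crop (620,160) and the black bar at (650,240). I'll push from behind with spread fingers.

```bash
cat >> h.py <<'E'
TH=-0.119; RO=np.array([.5086,-.1041])
def pose():
    o=telemetry.get_obs(); q=o['ee_rot']; R=cv2.Rodrigues(np.zeros(3))[0]
    from scipy.spatial.transform import Rotation as S
    M=S.from_quat(q).as_matrix(); return o,o['position'],np.arctan2(M[1,0],M[0,0]),M
def toR(p): 
    d=np.asarray(p)[:2]-RO; c,s=np.cos(TH),np.sin(TH); return np.array([c*d[0]+s*d[1],-s*d[0]+c*d[1]])
def fromR(p):
    c,s=np.cos(TH),np.sin(TH); return RO+np.array([c*p[0]-s*p[1],s*p[0]+c*p[1]])
def rows(target,yaw,n,start=None):
    """tool-frame rows (cm, rad) for an even straight move from the present pose"""
    o,p,y0,M=pose(); print('now',p.round(4),'yaw',round(y0,3),'F',o['ft_force'].round(1),'t',o['clock'],'R',toR(p).round(4))
    d=np.asarray(target)-p; dy=(yaw-y0+np.pi)%(2*np.pi)-np.pi
    for k in range(n):
        y=y0+dy*k/n; s=d/n*100
        print([round(s[0]*np.cos(y)+s[1]*np.sin(y),2),round(s[0]*np.sin(y)-s[1]*np.cos(y),2),round(-s[2],2)],round(-dy/n,3))
E
python3 - <<'E'
from h import *
C=cal('top')
print('jug',plane(C,(130,233),.0))
f=lambda u,v:(215+u/3.4,200+v/3.4)
print('block',[toR(plane(C,f(*p),.035)[0]) for p in((664,240),(650,305),(664,165))],'bar',toR(plane(C,f(643,240),.03)[0]),'catch',toR(plane(C,f(620,163),.03)[0]))
print('cass R',toR([.5756,.1971]),'btn',toR([.573,-.3453]),'jar',toR([.735,.063]),'beaker',toR([.388,.001]),'nominal btn',fromR([.095,-.23]))
rows([.6,.275,.231],-.313,13)
E
```

```text
jug [[0.58382909 0.49924515 0.        ]]
block [array([-0.00258037, -0.04644485]), array([-0.04607001, -0.04202307]), array([ 0.04658614, -0.04100714])] bar [-0.00422598 -0.03369201] catch [ 0.04459747 -0.0128924 ]
cass R [0.0307679  0.30702406] btn [ 0.09257966 -0.23184867] jar [0.20496086 0.1927963 ] beaker [-0.1322245   0.09003916] nominal btn [ 0.5756227  -0.34375174]
now [0.2534 0.5709 0.2306] yaw 1.153 F [ 0.7  0.1 -0.3] t 0.1 R [-0.3335  0.64  ]
[np.float64(-1.0), np.float64(3.36), np.float64(-0.0)] 0.113
[np.float64(-0.61), np.float64(3.45), np.float64(-0.0)] 0.113
[np.float64(-0.22), np.float64(3.5), np.float64(-0.0)] 0.113
[np.float64(0.17), np.float64(3.5), np.float64(-0.0)] 0.113
[np.float64(0.57), np.float64(3.46), np.float64(-0.0)] 0.113
[np.float64(0.95), np.float64(3.37), np.float64(-0.0)] 0.113
[np.float64(1.33), np.float64(3.25), np.float64(-0.0)] 0.113
[np.float64(1.68), np.float64(3.08), np.float64(-0.0)] 0.113
[np.float64(2.02), np.float64(2.87), np.float64(-0.0)] 0.113
[np.float64(2.33), np.float64(2.62), np.float64(-0.0)] 0.113
[np.float64(2.61), np.float64(2.34), np.float64(-0.0)] 0.113
[np.float64(2.85), np.float64(2.03), np.float64(-0.0)] 0.113
[np.float64(3.07), np.float64(1.7), np.float64(-0.0)] 0.113
```

>>> servo_tool(
  deltas=[
    [[-1.0,3.4,0],0.113,6],
    [[-0.6,3.45,0],0.113,6],
    [[-0.2,3.5,0],0.113,6],
    [[0.2,3.5,0],0.113,6],
    [[0.6,3.45,0],0.113,6],
    [[0.95,3.4,0],0.113,6],
    [[1.3,3.25,0],0.113,6],
    [[1.7,3.1,0],0.113,6],
    [[2.0,2.9,0],0.113,6],
    [[2.3,2.6,0],0.113,6],
    [[2.6,2.3,0],0.113,6],
    [[2.9,2.0,0],0.113,6],
  ],
)

```text
clock: 1.1
position: [0.5718, 0.286, 0.2242]
ee_rot: [0.992, -0.122, -0.005, 0.003]
ft_force: [0.6, 0.3, -0.2]
grip_width: 0.704
```

Run:
```python
from h import *
rows([.6,.275,.231],-.313,5)
```

```text
now [0.5718 0.286  0.2242] yaw -0.245 F [ 0.6  0.3 -0.2] t 1.1 R [0.0164 0.3948]
[np.float64(0.6), np.float64(0.08), np.float64(-0.14)] 0.014
[np.float64(0.6), np.float64(0.07), np.float64(-0.14)] 0.014
[np.float64(0.6), np.float64(0.06), np.float64(-0.14)] 0.014
[np.float64(0.6), np.float64(0.05), np.float64(-0.14)] 0.014
[np.float64(0.6), np.float64(0.04), np.float64(-0.14)] 0.014
```

>>> servo_tool(
  deltas=[
    [[1.1,-0.2,0],0.023,6],
    [[1.1,-0.2,0.5],0.023,6],
    [[1.1,-0.2,1.5],0.023,6],
    [[0,0,3],0,6],
    [[0,0,3],0,6],
    [[0,0,3],0,6],
    [[0,0,3],0,6],
    [[0,0,2.5],0,6],
    [[0,0,2],0,6],
    [[0,0,1],0,6],
    [[0,0,0],0,6],
  ],
)

```text
clock: 2.02
position: [0.6115, 0.2668, 0.0173]
ee_rot: [0.985, -0.171, -0.004, 0.007]
ft_force: [-0.3, -0.5, -1.4]
grip_width: 0.702
```

Run:
```python
from h import *
rows([.604,.285,.018],-.313,4)
C=cal('top'); b,d=eyes.camera('top'); cv2.imwrite('pics/a.png',cv2.resize(b[150:330,150:390],None,fx=3.2,fy=3.2,interpolation=2))
b,d=eyes.camera('wrist'); cv2.imwrite('pics/w.png',b)
```

```text
now [0.6115 0.2668 0.0173] yaw -0.343 F [-0.3 -0.5 -1.4] t 2.0167 R [0.0581 0.3805]
[np.float64(-0.33), np.float64(-0.37), np.float64(-0.02)] -0.008
[np.float64(-0.33), np.float64(-0.37), np.float64(-0.02)] -0.008
[np.float64(-0.32), np.float64(-0.37), np.float64(-0.02)] -0.008
[np.float64(-0.32), np.float64(-0.37), np.float64(-0.02)] -0.008
```

View pics/w.png

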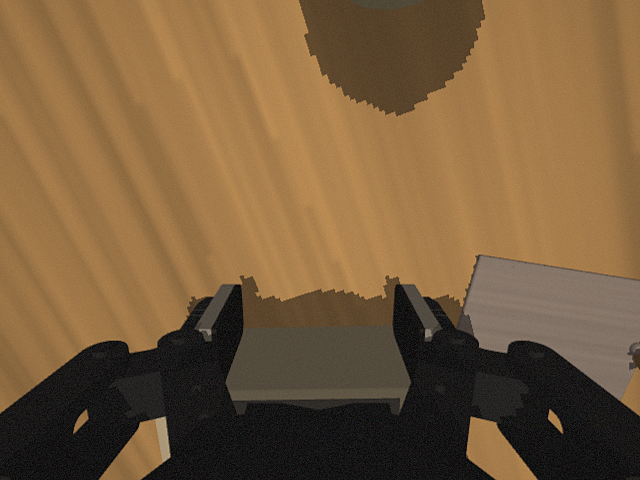

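The wrist view shows the jug's foot at the top (390,50) and the spatula blade at right (560,310). The cassette's white edge is at lower left (163,440), almost hidden by the gripper. I'll check the top crop.

View pics/a.png

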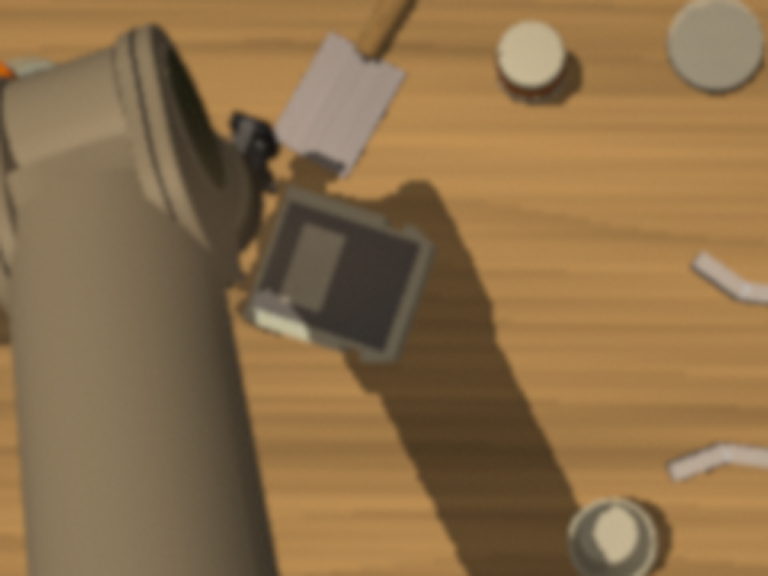

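The cassette is unmoved, in the arm's shadow. The gripper is close behind it and just clear of the spatula. First I'll centre the tool on the cassette's axis.

>>> servo_tool(
  deltas=[
    [[-0.5,-0.2,0],-0.015,6],
    [[-0.5,-0.2,0],-0.015,6],
    [[-0.3,0,0],0,6],
    [[0,0,0],0,6],
  ],
)

```text
clock: 2.45
position: [0.6038, 0.278, 0.0258]
ee_rot: [0.988, -0.154, 0.001, 0.003]
ft_force: [-0.2, -0.5, -1.2]
grip_width: 0.703
```

```bash
cat >> h.py <<'E'
def rel(c=(.5756,.1971),a=-.313):
    o,p,y,M=pose(); d=p[:2]-c; print('along',d@[-np.sin(a),np.cos(a)],'lat',d@[np.cos(a),np.sin(a)],'yaw',y,'z',p[2],'F',o['ft_force'].round(1),'tilt',M[2].round(4))
E
python3 -c "
from h import *
rel()"
```

```text
along 0.08566116547558601 lat 0.0019444573002559324 yaw -0.3097946262985814 z 0.02579170513243765 F [-0.2 -0.5 -1.2] tilt [ 0.002   0.0058 -1.    ]
```

>>> servo_tool(
  deltas=[
    [[-0.1,0.5,0.4],0.003,6],
    [[-0.1,0.5,0.2],0,6],
    [[0,0.5,0],0,6],
    [[0,0.5,0],0,6],
    [[0,0.5,0],0,6],
    [[0,0.5,0],0,6],
  ],
)

```text
clock: 2.95
position: [0.5923, 0.2497, 0.0213]
ee_rot: [0.988, -0.155, 0.002, 0.001]
ft_force: [0.7, 2.0, -0.6]
grip_width: 0.703
```

```bash
python3 -c "
from h import *
rel()"
```

```text
along 0.05514195911914199 lat -0.00031915849622583635 yaw -0.31148124409755046 z 0.021303051098514124 F [ 0.7  2.  -0.6] tilt [ 0.004   0.0018 -1.    ]
```

>>> servo_tool(
  deltas=[
    [[0,0.5,0],0,6],
    [[0,0.5,0],0,6],
    [[0,0.5,0],0,6],
    [[0,0.5,0],0,6],
    [[0,0.5,0],0,6],
    [[0,0.5,0],0,6],
    [[0,0.5,0],0,6],
    [[0,0.5,0],0,6],
    [[0,0.5,0],0,6],
    [[0,0.5,0],0,6],
    [[0,0.3,0],0,6],
    [[0,0,0],0,6],
  ],
)

```text
clock: 3.95
position: [0.574, 0.192, 0.0213]
ee_rot: [0.988, -0.156, 0.002, 0.001]
ft_force: [0.7, 1.6, -0.3]
grip_width: 0.699
```

```bash
cat >> h.py <<'E'
def look(n):
    """pose of the cassette from its lid plane points in the top depth, plus crop"""
    C=cal('top'); b,d=eyes.camera('top'); P=cloud(C,d)
    m=(abs(P[...,2]-.0455)<.007)&(P[...,0]>.42)&(P[...,0]<.68)&(P[...,1]>-.12)&(P[...,1]<.25)
    k,l,s,c=cv2.connectedComponentsWithStats(m.astype(np.uint8)); m=l==1+np.argmax(s[1:,4])
    cn=max(cv2.findContours(m.astype(np.uint8),0,1)[0],key=cv2.contourArea).reshape(-1,2)
    W=np.array([toR(p) for p in plane(C,cn,.045)])*1000
    r=cv2.minAreaRect(W.astype(np.float32)); print('reader frame mm',r,cv2.boxPoints(r).round(1).tolist(),s[1:,4].max())
    cv2.imwrite(f'pics/{n}.png',cv2.resize(b[170:330,220:460],None,fx=3.2,fy=3.2,interpolation=2))
    return W
E
python3 -c "
from h import *
rel();W=look('b')
print(W[np.argsort(W[:,1])][:40:2].round(1).tolist())"
```

```text
along -0.005340198712704266 lat 3.464726600963878e-05 yaw -0.313342089325322 z 0.021349666442423195 F [ 0.7  1.6 -0.3] tilt [ 0.0038  0.0019 -1.    ]
reader frame mm ((17.878318786621094, 236.99656677246094), (110.16032409667969, 99.06787109375), 78.7924575805664) [[-41.400001525878906, 192.60000610351562], [55.79999923706055, 173.3000030517578], [77.19999694824219, 281.3999938964844], [-20.0, 300.70001220703125]] 1828
[[49.4, 175.3], [42.5, 176.7], [46.9, 177.3], [35.5, 178.1], [26.3, 179.2], [30.8, 179.7], [51.1, 180.0], [21.6, 180.8], [12.5, 181.9], [16.9, 182.5], [5.6, 183.3], [10.0, 183.8], [0.9, 184.9], [3.1, 185.2], [-3.8, 186.6], [56.9, 187.6], [-10.7, 188.0], [-22.1, 188.8], [-17.6, 189.3], [-28.9, 190.1]]
```

View pics/b.png

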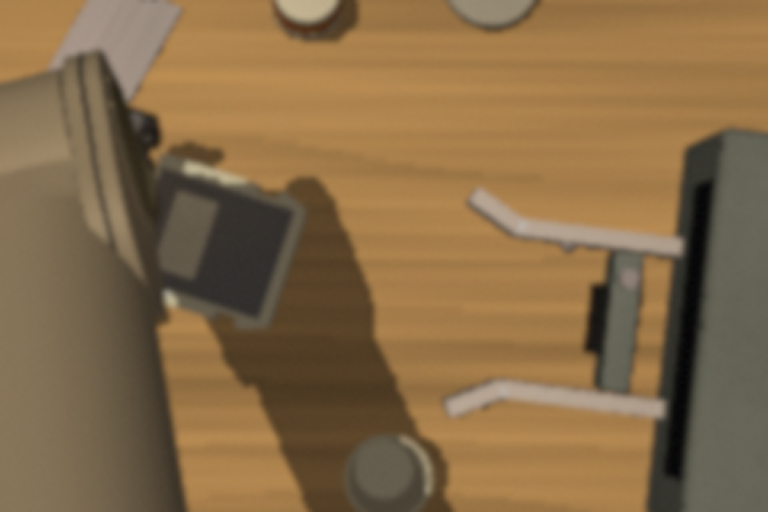

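Cassette in the reader frame: x +17.9 mm, y 237 mm, angle −0.196. It follows the tool exactly. Next is more straight push, then an arc.

>>> servo_tool(
  deltas=[
    [[0,0.5,0],0,6],
    [[0,0.5,0],0,6],
    [[0,0.5,0],0,6],
    [[0,0.5,0],0,6],
    [[0,0.5,0],0,6],
    [[0,0.5,0],0,6],
    [[0,0.5,0],0,6],
    [[0,0.5,0],0,6],
    [[0,0.5,0],0,6],
    [[0,0.5,0],0,6],
  ],
)

```text
clock: 4.83
position: [0.5573, 0.1414, 0.0215]
ee_rot: [0.988, -0.155, 0.002, 0.001]
ft_force: [0.1, 1.4, -0.8]
grip_width: 0.703
```

>>> servo_tool(
  deltas=[
    [[-0.08,0.5,0],-0.0125,6],
    [[-0.08,0.5,0],-0.0125,6],
    [[-0.08,0.5,0],-0.0125,6],
    [[-0.08,0.5,0],-0.0125,6],
    [[-0.08,0.5,0],-0.0125,6],
    [[-0.08,0.5,0],-0.0125,6],
    [[-0.08,0.5,0],-0.0125,6],
    [[-0.08,0.5,0],-0.0125,6],
    [[-0.08,0.4,0],-0.0125,6],
    [[-0.06,0.2,0],-0.007,6],
  ],
)

```text
clock: 5.67
position: [0.5355, 0.0933, 0.0215]
ee_rot: [0.996, -0.09, 0.002, 0.001]
ft_force: [0.8, 1.8, -0.7]
grip_width: 0.706
```

```bash
python3 -c "
from h import *
o,p,y,M=pose();print('tool R',toR(p),'yaw rel',y-TH);W=look('c')"
```

```text
tool R [0.0032977  0.19916052] yaw rel -0.06084706242321611
reader frame mm ((-0.770416259765625, 115.69908905029297), (74.48151397705078, 100.40005493164062), 87.35757446289062) [[-52.599998474121094, 80.80000305175781], [47.70000076293945, 76.19999694824219], [51.099998474121094, 150.60000610351562], [-49.20000076293945, 155.1999969482422]] 1172
```

>>> servo_tool(
  deltas=[
    [[-0.08,0.4,0],-0.0125,6],
    [[-0.08,0.4,0],-0.0125,6],
    [[-0.08,0.4,0],-0.0125,6],
    [[-0.08,0.4,0],-0.0125,6],
    [[-0.07,0.4,0],-0.011,6],
    [[0,0.4,0],0,6],
    [[0,0.4,0],0,6],
    [[0,0.2,0],0,6],
  ],
)

```text
clock: 6.38
position: [0.5266, 0.0618, 0.0216]
ee_rot: [0.998, -0.055, 0.002, 0.001]
ft_force: [0.1, 0.9, -1.0]
grip_width: 0.702
```

```bash
python3 -c "
from h import *
o,p,y,M=pose();print('tool R',toR(p),'yaw rel',y-TH,o['ft_force'],p[2]);W=look('d')"
```

```text
tool R [-0.00184454  0.16684131] yaw rel 0.007982260808999928 [ 0.06271404  0.91201738 -1.03370629] 0.021574192758585506
reader frame mm ((1.0324935913085938, 69.34330749511719), (99.94743347167969, 51.26094055175781), 6.883266925811768) [[-51.70000076293945, 88.80000305175781], [-45.5, 37.900001525878906], [53.70000076293945, 49.900001525878906], [47.599998474121094, 100.80000305175781]] 863
```

View pics/d.png

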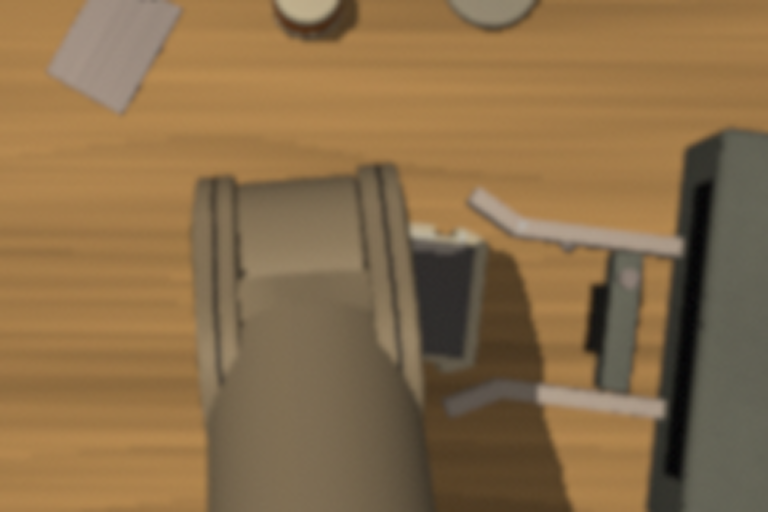

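The front of the cassette is centred in the mouth: its edge runs (485,240)–(472,367), and the rails are symmetric about it. I'll go on more slowly.

>>> servo_tool(
  deltas=[
    [[0,0.4,0],0.004,6],
    [[0,0.4,0],0.004,6],
    [[0,0.4,0],0,6],
    [[0,0.4,0],0,6],
    [[0,0.4,0],0,6],
    [[0,0.3,0],0,6],
    [[0,0.3,0],0,6],
  ],
)

```text
clock: 7.02
position: [0.5233, 0.0337, 0.0216]
ee_rot: [0.998, -0.06, 0.002, 0.001]
ft_force: [-0.0, 1.7, -1.8]
grip_width: 0.708
```

>>> servo_tool(
  deltas=[
    [[0,0.3,0],0,6],
    [[0,0.3,0],0,6],
    [[0,0.3,0],0,6],
    [[0,0.2,0],0,6],
    [[0,0.2,0],0,6],
  ],
)

```text
clock: 7.43
position: [0.5215, 0.0191, 0.0216]
ee_rot: [0.998, -0.06, 0.001, 0.001]
ft_force: [0.2, 2.3, -1.4]
grip_width: 0.704
```

```bash
cat >> h.py <<'E'
def st():
    o,p,y,M=pose(); f=o['ft_force']; c,s=np.cos(TH),np.sin(TH)
    print('tool R',(toR(p)*1000).round(1),'z',p[2].round(4),'yawrel',round(y-TH,4),'F along reader x,y',round(c*f[0]+s*f[1],2),round(-s*f[0]+c*f[1],2),'fz',f[2].round(2),'Tz',o['torque'][2].round(2),'t',o['clock'])
E
python3 -c "
from h import *
st()"
```

```text
tool R [ -1.8 123.9] z 0.0216 yawrel -0.0011 F along reader x,y -0.07 2.31 fz -1.37 Tz 0.05 t 7.4333
```

>>> servo_tool(
  deltas=[
    [[0,0.16,0],0,6],
    [[0,0.16,0],0,6],
    [[0,0.16,0],0,6],
    [[0,0.16,0],0,6],
    [[0,0.16,0],0,6],
    [[0,0.16,0],0,6],
    [[0,0.16,0],0,6],
    [[0,0.16,0],0,6],
    [[0,0.16,0],0,6],
    [[0,0.16,0],0,6],
  ],
)

```text
clock: 8.27
position: [0.5193, 0.0019, 0.0216]
ee_rot: [0.998, -0.06, 0.001, 0.001]
ft_force: [0.1, 1.4, -0.3]
grip_width: 0.702
```

```bash
python3 -c "
from h import *
st()"
```

```text
tool R [ -1.9 106.5] z 0.0216 yawrel -0.0006 F along reader x,y -0.09 1.36 fz -0.26 Tz 0.01 t 8.2667
```

>>> servo_tool(
  deltas=[
    [[0,0.15,0],0,6],
    [[0,0.15,0],0,6],
    [[0,0.15,0],0,6],
    [[0,0.15,0],0,6],
    [[0,0.15,0],0,6],
  ],
)

```text
clock: 8.68
position: [0.5183, -0.0055, 0.0216]
ee_rot: [0.998, -0.06, 0.001, 0.0]
ft_force: [0.4, 7.6, -0.6]
grip_width: 0.703
```

>>> servo_tool(
  deltas=[
    [[0,0.15,0],0,6],
    [[0,0.15,0],0,6],
    [[0,0.12,0],0,6],
  ],
)

```text
clock: 8.93
position: [0.518, -0.0061, 0.0218]
ee_rot: [0.998, -0.058, 0.001, -0.002]
ft_force: [0.2, 5.9, -0.9]
grip_width: 0.701
```

```bash
python3 -c "
from h import *
st()
b,d=eyes.camera('side');cv2.imwrite('pics/s1.png',cv2.resize(b[220:400,220:440],None,fx=3.3,fy=3.3,interpolation=2));b,d=eyes.camera('top');cv2.imwrite('pics/t1.png',cv2.resize(b[200:330,320:480],None,fx=4.5,fy=4.5,interpolation=2))
"
```

```text
tool R [-2.3 98.4] z 0.0218 yawrel 0.0023 F along reader x,y -0.49 5.88 fz -0.9 Tz -0.13 t 8.9333
```

View pics/t1.png

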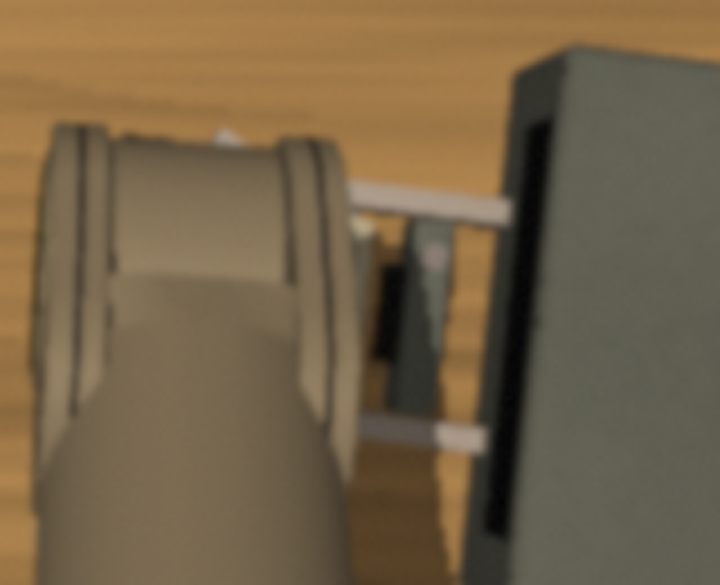

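The cassette is 1–2 cm from the bar (crop (385,310)) and is stalled on the catch at about 6–7 N. I need slightly larger steps, in small groups.

>>> servo_tool(
  deltas=[
    [[0,0.2,0],0,6],
    [[0,0.2,0],0,6],
    [[0,0.2,0],0,6],
  ],
)

```text
clock: 9.28
position: [0.5176, -0.0076, 0.0219]
ee_rot: [0.998, -0.056, 0.001, -0.004]
ft_force: [1.2, 8.0, -0.1]
grip_width: 0.703
```

```bash
python3 -c "
from h import *
st()"
```

```text
tool R [-2.6 96.8] z 0.0219 yawrel 0.006 F along reader x,y 0.25 8.07 fz -0.15 Tz -0.02 t 9.2833
```

>>> servo_tool(
  deltas=[
    [[0.02,0.22,0],0.003,6],
    [[0.02,0.22,0],0.003,6],
    [[0.02,0.22,0],0.003,6],
  ],
)

```text
clock: 9.53
position: [0.5177, -0.0093, 0.0221]
ee_rot: [0.998, -0.059, 0.001, -0.007]
ft_force: [1.3, 8.5, -0.8]
grip_width: 0.706
```

```bash
python3 -c "
from h import *
st()"
```

```text
tool R [-2.2 95.2] z 0.0221 yawrel 0.0012 F along reader x,y 0.3 8.58 fz -0.8 Tz 0.02 t 9.5333
```

>>> servo_tool(
  deltas=[
    [[0,0.28,0],0,6],
    [[0,0.28,0],0,6],
  ],
)

```text
clock: 9.7
position: [0.5173, -0.0111, 0.0223]
ee_rot: [0.998, -0.057, 0.001, -0.009]
ft_force: [-0.0, 9.0, 0.1]
grip_width: 0.701
```

```bash
python3 -c "
from h import *
st();rel()"
```

```text
tool R [-2.4 93.3] z 0.0223 yawrel 0.0043 F along reader x,y -1.07 8.9 fz 0.06 Tz -0.03 t 9.7
along -0.21609413563520882 lat 0.008620734144841944 yaw -0.11468560373242616 z 0.02228731830754246 F [-0.   9.   0.1] tilt [ 0.0015 -0.0183 -0.9998]
```

>>> servo_tool(
  deltas=[
    [[0,0.28,0],0.002,6],
    [[0,0.28,0],0.002,6],
    [[0,0.28,0],0.002,6],
  ],
)

```text
clock: 9.95
position: [0.517, -0.0144, 0.0226]
ee_rot: [0.998, -0.058, 0.002, -0.012]
ft_force: [1.1, 6.5, 0.2]
grip_width: 0.699
```

```bash
python3 -c "
from h import *
st();rel()"
```

```text
tool R [-2.3 90.1] z 0.0226 yawrel 0.0027 F along reader x,y 0.32 6.58 fz 0.17 Tz -0.15 t 9.95
along -0.21927269298864197 lat 0.009395582509065801 yaw -0.11627370640465266 z 0.022604415359910864 F [1.1 6.5 0.2] tilt [ 0.0019 -0.024  -0.9997]
```

>>> servo_tool(
  deltas=[
    [[0,0.2,0],0,6],
    [[0,0.2,0],0,6],
    [[0,0.2,0],0,6],
  ],
)

```text
clock: 10.2
position: [0.5166, -0.0168, 0.0227]
ee_rot: [0.998, -0.057, 0.002, -0.014]
ft_force: [-0.0, 6.5, -0.0]
grip_width: 0.704
```

```bash
python3 -c "
from h import *
st()"
```

```text
tool R [-2.4 87.6] z 0.0227 yawrel 0.0049 F along reader x,y -0.81 6.45 fz -0.05 Tz -0.17 t 10.2
```

>>> servo_tool(
  deltas=[
    [[0,0.2,0],0.003,6],
    [[0,0.2,0],0.003,6],
    [[0,0.2,0],0,6],
  ],
)

```text
clock: 10.45
position: [0.5167, -0.0182, 0.023]
ee_rot: [0.998, -0.058, 0.002, -0.017]
ft_force: [0.1, 8.6, -0.2]
grip_width: 0.706
```

```bash
python3 -c "
from h import *
st()"
```

```text
tool R [-2.2 86.2] z 0.023 yawrel 0.002 F along reader x,y -0.92 8.59 fz -0.24 Tz -0.22 t 10.45
```

>>> servo_tool(
  deltas=[
    [[0,0.25,0],0,6],
    [[0,0.25,0],0,6],
    [[0,0.25,0],0,6],
  ],
)

```text
clock: 10.7
position: [0.5163, -0.0202, 0.0231]
ee_rot: [0.998, -0.057, 0.002, -0.02]
ft_force: [0.5, 8.4, 0.7]
grip_width: 0.702
```

```bash
python3 -c "
from h import *
st()"
```

```text
tool R [-2.3 84.3] z 0.0231 yawrel 0.0055 F along reader x,y -0.48 8.37 fz 0.71 Tz -0.28 t 10.7
```

>>> servo_tool(
  deltas=[
    [[0,0.25,0],0.003,6],
    [[0,0.25,0],0.003,6],
    [[0,0.25,0],0,6],
  ],
)

```text
clock: 10.95
position: [0.5162, -0.023, 0.0233]
ee_rot: [0.998, -0.058, 0.002, -0.023]
ft_force: [0.8, 5.8, -0.8]
grip_width: 0.703
```

```bash
python3 -c "
from h import *
st()"
```

```text
tool R [-2.1 81.4] z 0.0233 yawrel 0.0024 F along reader x,y 0.14 5.9 fz -0.75 Tz -0.13 t 10.95
```

>>> servo_tool(
  deltas=[
    [[0,0.25,0],0,6],
    [[0,0.25,0],0,6],
  ],
)

```text
clock: 11.12
position: [0.5158, -0.0257, 0.0232]
ee_rot: [0.998, -0.057, 0.002, -0.024]
ft_force: [0.2, 7.2, -0.9]
grip_width: 0.703
```

```bash
python3 -c "
from h import *
st()"
```

```text
tool R [-2.2 78.7] z 0.0232 yawrel 0.0039 F along reader x,y -0.67 7.21 fz -0.91 Tz -0.27 t 11.1167
```

>>> servo_tool(
  deltas=[
    [[0,0.22,0],0.002,6],
    [[0,0.22,0],0.002,6],
  ],
)

```text
clock: 11.28
position: [0.5157, -0.0272, 0.0232]
ee_rot: [0.998, -0.059, 0.003, -0.026]
ft_force: [0.5, 7.7, 0.5]
grip_width: 0.705
```

```bash
python3 -c "
from h import *
st()"
```

```text
tool R [-2.1 77.2] z 0.0232 yawrel 0.0016 F along reader x,y -0.4 7.73 fz 0.5 Tz -0.16 t 11.2833
```

>>> servo_tool(
  deltas=[
    [[0,0.22,0],0,6],
    [[0,0.22,0],0,6],
  ],
)

```text
clock: 11.45
position: [0.5157, -0.0273, 0.0232]
ee_rot: [0.998, -0.057, 0.003, -0.028]
ft_force: [0.8, 10.8, -0.5]
grip_width: 0.701
```

```bash
python3 -c "
from h import *
st()"
```

```text
tool R [-2.1 77.1] z 0.0232 yawrel 0.0041 F along reader x,y -0.51 10.83 fz -0.48 Tz -0.26 t 11.45
```

>>> servo_tool(
  deltas=[
    [[0,0.3,0],0,6],
    [[0,0.3,0],0,6],
  ],
)

```text
clock: 11.62
position: [0.5156, -0.0271, 0.0233]
ee_rot: [0.998, -0.056, 0.003, -0.032]
ft_force: [0.4, 13.7, 0.2]
grip_width: 0.703
```

```bash
python3 -c "
from h import *
st();b,d=eyes.camera('top');cv2.imwrite('pics/t2.png',cv2.resize(b[200:330,320:480],None,fx=4.5,fy=4.5,interpolation=2))"
```

```text
tool R [-2.2 77.3] z 0.0233 yawrel 0.0076 F along reader x,y -1.18 13.63 fz 0.16 Tz -0.49 t 11.6167
```

View pics/t2.png

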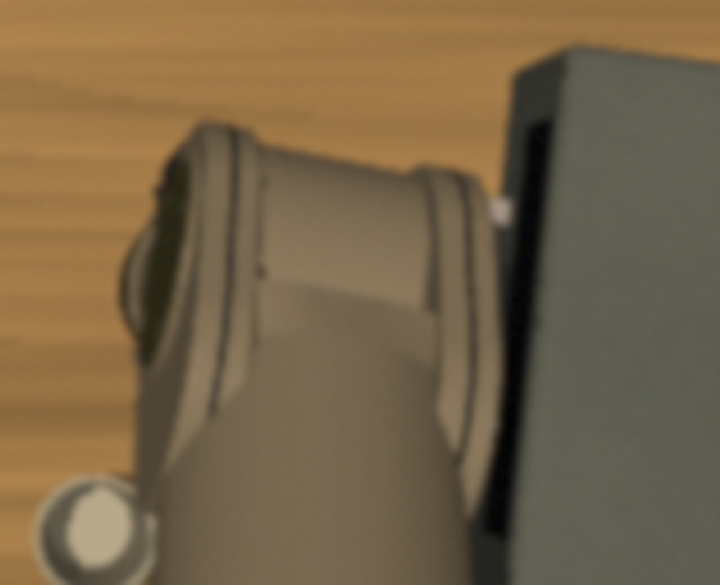

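The push is stalled hard at 13.6 N, consistent with the end block's rigid face. The arm hides the bay. I'll back off, lift and check that the cassette stays.

>>> servo_tool(
  deltas=[
    [[0,-0.3,0],0,6],
    [[0,-0.4,0],0,6],
    [[0,-0.8,0],0,6],
    [[0,-1.5,0],0,6],
    [[0,-2,0],0,6],
    [[0,-1,-2],0,6],
    [[0,0,-3.5],0,6],
    [[0,0,-4],0,6],
    [[0,0,-4],0,6],
    [[0,0,-4],0,6],
    [[0,0,-3],0,6],
    [[0,0,0],0,6],
  ],
)

```text
clock: 12.67
position: [0.5185, 0.0212, 0.2396]
ee_rot: [0.998, -0.058, 0.0, -0.028]
ft_force: [0.9, -0.0, -0.4]
grip_width: 0.708
```

```bash
python3 -c "
from h import *
st()
C=cal('side');b,d=eyes.camera('side');P=cloud(C,d)
q=proj(C,np.r_[fromR([0,.0]),.03])[0];print(q)
x,y=int(q[0]),int(q[1]);y0,x0=max(0,y-80),max(0,x-100)
cv2.imwrite('pics/s2.png',cv2.resize(b[y0:y0+150,x0:x0+200],None,fx=4,fy=4,interpolation=2))
W=look('e')"
```

```text
tool R [ -5.1 125.6] z 0.2396 yawrel 0.0039 F along reader x,y 0.94 0.1 fz -0.38 Tz 0.03 t 12.6667
[322.45581742 311.53974193]Traceback (most recent call last):
  File "<string>", line 8, in <module>
    W=look('e')
  File "h.py", line 38, in look
    k,l,s,c=cv2.connectedComponentsWithStats(m.astype(np.uint8)); m=l==1+np.argmax(s[1:,4])
                                                                         ~~~~~~~~~^^^^^^^^^
    return _wrapfunc(a, 'argmax', axis=axis, out=out, **kwds)
    return bound(*args, **kwds)
ValueError: attempt to get argmax of an empty sequence
```

View pics/s2.png

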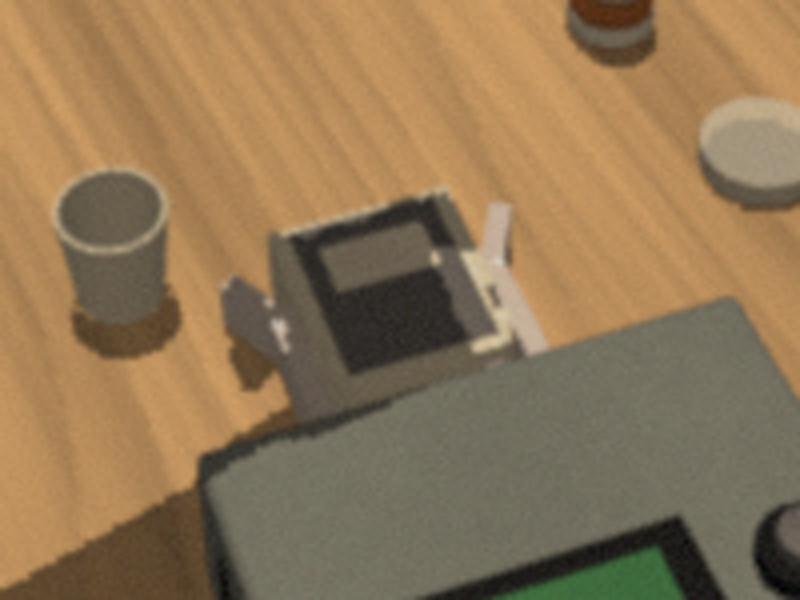

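The side crop shows the cassette seated between the rails with its back edge straight, and it did not spring back. Now I'll move over the button with the fingers shut, which also clears the top view.

```bash
python3 -c "
from h import *
rows([.5756,-.344,.22],-.119,11)
C=cal('side');b,d=eyes.camera('side');P=cloud(C,d)
c,s=np.cos(TH),np.sin(TH);D=P[...,:2]-RO;X=c*D[...,0]+s*D[...,1];Y=-s*D[...,0]+c*D[...,1]
m=(abs(P[...,2]-.045)<.004)&(abs(X)<.05)&(Y>0)&(Y<.1)
for x in(-.035,-.02,0,.02,.035):
  k=m&(abs(X-x)<.008);print(x,k.sum(),(np.percentile(Y[k],[98,100])*1000).round(1))
k=m;print('x ext',[(Y0,(np.percentile(X[k&(abs(Y-Y0)<.008)],[1,99])*1000).round(1)) for Y0 in(.03,.05,.06)])
"
```

```text
now [0.5168 0.0215 0.2347] yaw -0.114 F [ 0.5  0.1 -1.6] t 12.7667 R [-0.0068  0.1257]
[np.float64(0.91), np.float64(3.24), np.float64(0.13)] 0.0
[np.float64(0.91), np.float64(3.24), np.float64(0.13)] 0.0
[np.float64(0.91), np.float64(3.24), np.float64(0.13)] 0.0
[np.float64(0.91), np.float64(3.24), np.float64(0.13)] 0.0
[np.float64(0.92), np.float64(3.24), np.float64(0.13)] 0.0
[np.float64(0.92), np.float64(3.24), np.float64(0.13)] 0.0
[np.float64(0.92), np.float64(3.24), np.float64(0.13)] 0.0
[np.float64(0.92), np.float64(3.24), np.float64(0.13)] 0.0
[np.float64(0.92), np.float64(3.24), np.float64(0.13)] 0.0
[np.float64(0.92), np.float64(3.24), np.float64(0.13)] 0.0
[np.float64(0.92), np.float64(3.24), np.float64(0.13)] 0.0
-0.035 197 [66.6 68.6]
-0.02 191 [66.5 69.2]
0 183 [67.2 70. ]
0.02 176 [67.  69.7]
0.035 178 [67.5 70. ]
x ext [(0.03, array([-49. ,  48.7])), (0.05, array([-49. ,  48.2])), (0.06, array([-49.3,  48.1]))]
```

>>> servo_tool(
  deltas=[
    [[0.9,3.2,0],0,0],
    [[0.9,3.2,0],0,0],
    [[0.9,3.2,0],0,0],
    [[0.9,3.2,0],0,0],
    [[0.9,3.2,0],0,0],
    [[0.9,3.2,0],0,0],
    [[0.9,3.2,0],0,0],
    [[0.9,3.2,0],0,0],
    [[0.9,3.2,0],0,0],
    [[0.9,3.2,0],0,0],
    [[0.9,2.5,0],0,0],
    [[0,0,0],0,0],
  ],
)

```text
clock: 13.82
position: [0.5678, -0.3407, 0.1847]
ee_rot: [0.998, -0.053, -0.024, -0.027]
ft_force: [-0.1, 0.3, -0.3]
grip_width: 0.0
```

```bash
python3 -c "
from h import *
rel();rows([.5756,-.344,.16],-.119,3)
W=look('f')
b,d=eyes.camera('top');C=cal('top')
q=proj(C,np.r_[fromR([0,0]),.04])[0].astype(int);print(q)
cv2.imwrite('pics/t3.png',cv2.resize(b[q[1]-50:q[1]+50,q[0]-65:q[0]+65],None,fx=6,fy=6,interpolation=2))
"
```

```text
along -0.5140182919940798 lat 0.15820128875195305 yaw -0.10537923614347357 z 0.18465423346541462 F [-0.1  0.3 -0.3] tilt [-0.05   -0.0519 -0.9974]
now [ 0.5678 -0.3407  0.1847] yaw -0.105 F [-0.1  0.3 -0.3] t 13.8167 R [ 0.0869 -0.2279]
[np.float64(0.27), np.float64(0.08), np.float64(0.82)] 0.005
[np.float64(0.27), np.float64(0.08), np.float64(0.82)] 0.005
[np.float64(0.27), np.float64(0.08), np.float64(0.82)] 0.005
reader frame mm ((-0.7927017211914062, 24.812971115112305), (100.01392364501953, 89.53925323486328), 0.0709986463189125) [[-50.900001525878906, 69.5], [-50.70000076293945, -20.0], [49.29999923706055, -19.899999618530273], [49.20000076293945, 69.5999984741211]] 1702
[390 266]
```

View pics/t3.png

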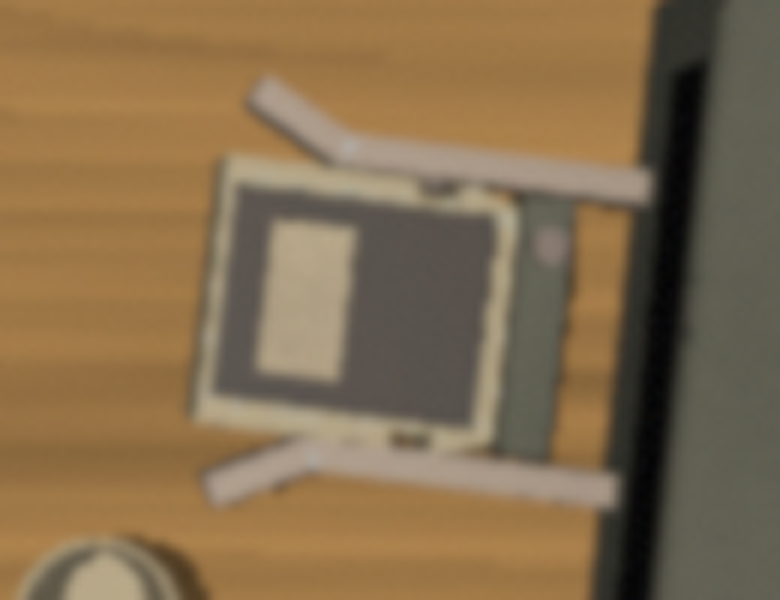

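The top view shows the cassette flush against the block: y ≈ 14.5 mm, x −0.8 mm, square, with the nick (crop (438,187)) at the catch and the bar hidden. Now the button.

```bash
python3 -c "
from h import *
o,p,y,M=pose()
print(M[:,2].round(3))
for t in ([.5745,-.3445,.145],[.5745,-.3445,.117]): print(((np.array(t)-p)@M*100).round(2))
"
```

```text
[-0.044  0.059 -0.997]
[0.87 0.97 3.93]
[1.01 1.12 6.72]
```

>>> servo_tool(
  deltas=[
    [[0.3,0.3,1.0],0,0],
    [[0.3,0.3,1.2],0,0],
    [[0.2,0.3,1.0],0,0],
    [[0.05,0.05,0.4],0,0],
    [[0,0,0],0,0],
  ],
)

```text
clock: 14.33
position: [0.5756, -0.3385, 0.1414]
ee_rot: [0.998, -0.049, -0.025, -0.031]
ft_force: [0.8, -0.2, 0.0]
grip_width: -0.004
```

```bash
python3 -c "
from h import *
o,p,y,M=pose()
print(p,o['ft_force'],M[:,2].round(3))
for t in ([.5745,-.3445,.117],): print(((np.array(t)-p)@M*100).round(2))
"
```

```text
[ 0.57560919 -0.33845641  0.14139098] [ 0.76857152 -0.23282267  0.01455777] [-0.047  0.064 -0.997]
[0.08 0.76 2.4 ]
```

>>> servo_tool(
  deltas=[
    [[0.05,0.4,0.4],0,0],
    [[0,0.3,0.4],0,0],
    [[0,0.05,0.4],0,0],
    [[0,0.02,0.3],0,0],
    [[0,0.02,0.3],0,0],
  ],
)

```text
clock: 14.75
position: [0.5756, -0.3446, 0.1227]
ee_rot: [0.998, -0.048, -0.024, -0.031]
ft_force: [-1.1, 1.9, 3.5]
grip_width: 0.003
```

>>> servo_tool(
  deltas=[
    [[0,0.02,0.3],0,0],
    [[0,0.02,0.3],0,0],
  ],
)

```text
clock: 14.92
position: [0.576, -0.3447, 0.1208]
ee_rot: [0.998, -0.047, -0.022, -0.031]
ft_force: [-12.1, 8.8, 33.4]
grip_width: 0.002
```

>>> servo_tool(
  deltas=[
    [[0,0.02,0.3],0,0],
    [[0,0.02,0.3],0,0],
  ],
)

```text
clock: 15.08
position: [0.576, -0.3447, 0.1211]
ee_rot: [0.998, -0.047, -0.021, -0.032]
ft_force: [-8.1, 6.3, 21.6]
grip_width: 0.001
```

The button is bottomed: z stalled at 0.121 with 20–33 N, well above the 5 N spring. Releasing now.

>>> servo_tool(
  deltas=[
    [[0,0,-0.5],0,0],
    [[0,0,-1.5],0,0],
    [[0,0,-2.5],0,0],
    [[0,0,-3],0,0],
    [[0,-1,-3],0,0],
    [[0,-2,-3],0,0],
    [[-2,-2,0],0,0],
    [[-3,0,0],0,0],
    [[-3,0,0],0,0],
    [[-3,0,0],0,0],
    [[0,0,0],0,0],
    [[0,0,0],0,0],
  ],
)

```text
clock: 16.08
position: [0.4721, -0.2922, 0.2712]
ee_rot: [0.998, -0.048, -0.018, -0.031]
ft_force: [0.7, 0.6, -0.4]
grip_width: -0.005
```

```bash
python3 -c "
from h import *
st(); z=np.load('side0.npz'); b,d=eyes.camera('side');C=cal('side');P=cloud(C,d);P0=cloud(C,z['d'])
# button top before / after
for Q in(P0,P):
  m=(np.hypot(Q[...,0]-.5745,Q[...,1]+.3445)<.012)&(Q[...,2]>.108)&(Q[...,2]<.14); print('btn z',m.sum(),np.median(Q[m][:,2]) if m.any() else None)
c,s=np.cos(TH),np.sin(TH);D=P[...,:2]-RO;X=c*D[...,0]+s*D[...,1];Y=-s*D[...,0]+c*D[...,1]
m=(abs(P[...,2]-.045)<.004)&(abs(X)<.05)&(Y>0)&(Y<.1)
for x in(-.035,0,.035):
  k=m&(abs(X-x)<.008);print(x,k.sum(),(np.percentile(Y[k],[98,100])*1000).round(1))
# bystanders: change in side picture beyond the robot/cassette
df=(cv2.absdiff(b,z['b']).max(2)>40); 
for n,(u,v,w,h) in dict(jug=(225,108,42,60),drink=(282,105,28,70),spat=(318,196,68,20),jar=(362,212,26,32),dish=(394,256,36,26),cyl=(440,235,48,90),beaker=(234,272,34,40)).items(): print(n,df[v:v+h,u:u+w].mean().round(3))
cv2.imwrite('pics/s3.png',b)
"
```

```text
tool R [ -13.9 -191.1] z 0.2712 yawrel 0.025 F along reader x,y 0.64 0.72 fz -0.37 Tz -0.02 t 16.0833
btn z 111 0.12653302229444943
btn z 118 0.1264673116434098
-0.035 194 [67.6 69.7]
0 192 [66.6 69. ]
0.035 66 [31.3 34.4]
jug 0.016
drink 0.273
spat 0.536
jar 0.696
dish 0.171
cyl 0.0
beaker 0.0
```

View pics/s3.png

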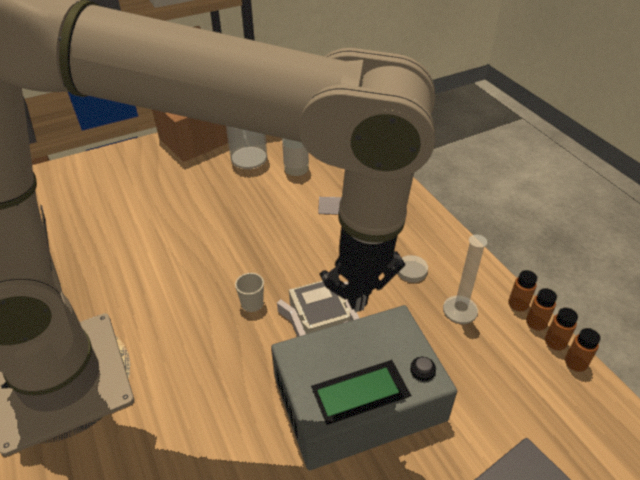

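The button is back up (126.5 mm both before and after), the cassette is still docked, and the bystanders are in place where visible. The picture differences come from the arm hiding them. Handing in.

```bash
python3 -c "
from h import *
print(order.hand_in())"
```

```text
the job is handed in; nothing more can be done
None
```

I slid the cassette into the bay with two spread fingers and pushed it slowly past the catch onto the end block. Then I pressed the start button down, let go, moved the arm clear and handed the job in at about 16 s; no verdict was reported.

**Push:** The fingers' force reached about 14 N at most in the readings between moves, against the 50 N limit. It peaked when the cassette stalled hard against the block.

**Cassette:** After I let go, the top view put it at x −0.8 mm and y about 14.5 mm in the reader's frame, square, with the nick beside the catch. The side view later still had its back edge in the same place. The catch and bar travel can't be read directly, so I infer the snap-in from the cassette not being pushed back out.

**Button:** It went about 6 mm down to a hard stop. That press read up to 33 N, more than the 5 N spring needs. Its top was back at its original height afterwards.

**Last checks:**
- **Bystanders:** the beaker and cylinder showed no change in the side picture, and the jug almost none. The arm hid the jar and part of the spatula, dish and drink in that last picture, so for those the check was inconclusive. The fingers passed close to the spatula; I felt no contact with any of them.
- **Tool tilt:** the tool ended tilted by about 0.07 rad from the pushing, which I left uncorrected.

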